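# Stir the chestnuts and draw the spatula out past the lid

### The job

The wooden spatula was left in the pan of chestnuts with the glass lid pushed half over it. Take the spatula by its handle, stir the chestnuts through the gap with it, sweeping its blade over the bottom from the front of the pan to the back and to the front again at least twice, so that they change place all across the gap, then draw it out slantwise through the gap so that the pan can be closed, leaving the chestnuts in the pan and the pan, the lid and the things round about where they are. Finish while still holding the spatula still in the air, the whole of it well above the lid and touching nothing else.

Things in the scene. Friction and masses are not known exactly. Their poses are not given: they have to be found in the camera images.
- pan: Round steel pan, loose on the worktop, 2.2 kg, 285 mm across, rim 76 mm high, inner floor 5 mm up with radius 128 mm, wall 4 mm. Loop handles at front (-x) and back (+x) reach 182 mm from its axis, 68 mm high. Origin: centre of its underside. z up; -y points from its middle to the middle of the gap beside the lid (roughly the robot's right); +x points roughly away from the robot.
- lid: Round glass lid with black knob, 0.75 kg, lying loose and level on the rim, pushed aside about 112 mm to the pan's +y; this leaves a crescent gap at most 110 mm wide. 285 mm across, edge 7 mm thick, knob's top 42 mm above the origin. Origin: centre of its underside, at rim height.
- spatula_grip (a point): Wooden spatula, 320 mm, about 80 g, leaning 17 degrees: blade end on the pan's floor under the lid, handle over the rim, last 75 mm outside. Point: on the handle's centre line, 40 mm from its end. Axes: y along it from handle end to blade (falling), x across, z out of its upper face. Handle 17 mm wide (x), 13 thick (z), over 190 mm; blade 52 wide, 7 thick.
- spatula_tip (a point): Middle of the blade's straight end edge: 280 mm from spatula_grip along its +y; same axes.
- spatula_end (a point): End of the handle: 40 mm from spatula_grip along its -y; same axes.
- nut1_c (a point): Chestnut 1 of 8: dark brown, round, 32 mm across, 28 mm high, 14 g, loose, flat side down on the pan's floor at first, in the front part of the gap. Point: its centre.
- nut2_c (a point): Chestnut 2 of 8: dark brown, round, 32 mm across, 28 mm high, 14 g, loose, flat side down on the pan's floor at first, in the front part of the gap. Point: its centre.
- nut3_c (a point): Chestnut 3 of 8: dark brown, round, 32 mm across, 28 mm high, 14 g, loose, flat side down on the pan's floor at first, in the middle of the gap. Point: its centre.
- nut4_c (a point): Chestnut 4 of 8: dark brown, round, 32 mm across, 28 mm high, 14 g, loose, flat side down on the pan's floor at first, in the middle of the gap. Point: its centre.
- nut5_c (a point): Chestnut 5 of 8: dark brown, round, 32 mm across, 28 mm high, 14 g, loose, flat side down on the pan's floor at first, in the back part of the gap. Point: its centre.
- nut6_c (a point): Chestnut 6 of 8: dark brown, round, 32 mm across, 28 mm high, 14 g, loose, flat side down on the pan's floor at first, in the back part of the gap. Point: its centre.
- nut7_c (a point): Chestnut 7 of 8: dark brown, round, 32 mm across, 28 mm high, 14 g, loose, flat side down on the pan's floor at first, beneath the lid. Point: its centre.
- nut8_c (a point): Chestnut 8 of 8: dark brown, round, 32 mm across, 28 mm high, 14 g, loose, flat side down on the pan's floor at first, beneath the lid. Point: its centre.
- bowl: White cereal bowl, 162 mm across, 59 mm high, left of the pan; to be left alone. Origin: centre of its underside. (Furniture to keep the arm clear of: a microwave hangs over the left part, y > 0.19, from x = 0.53 back and from 0.5 m up; a wall cabinet beside it, y -0.18 to 0.19, from x = 0.62 back and from 0.48 m up.)
- cup: Small green ceramic cup, 66 mm across, 90 mm high, behind the pan on the right; to be left alone. Origin: centre of its underside.

How it is judged:
By the outcome, as a careful person would: the job done as asked, in the order asked, and still so for the second after the job is handed in, while the arm keeps its last pose, push and grip.
It also fails if it takes over 51 s, if anything falls off the work surface, if the arm or the gripper's body presses on something with over 40 N, if the wrist force passes 120 N, or if a joint passes its speed limit or range.

### The arm

A 6-joint arm with a two-finger parallel gripper is mounted at the origin on a cart in front of the work surface, level with it; the furniture and walls round the work are solid. World frame = base frame: x ahead of the robot, y to its left, z up, the work surface at z = 0. Lengths are in mm, angles in degrees, forces in N, time in s.
With the tool pointing down it reaches from about 225 to 725 mm from the base axis. Payload 3.1 kg.
Tool frame: the origin (TCP) lies midway between the tips of the shut fingers; the grasp point (between the pads) lies 19 mm behind it; z points along the fingers, y is the direction in which the jaws open and shut (so a half turn about z gives the same grasp; the last joint's range is limited). The gripper opens to 85 mm and grips with 20 to 120 N. Pads are 22 mm wide; open, the fingers measure 114 mm over their backs; the gripper's body (76 mm by 85 mm) begins 54 mm behind the grasp point. The pads swing forward as they close: fully open they stand 13 mm farther back than shut.
Start: joints at [-81.922, 2.75, 5.684, 92.934, 0, 82.678], TCP at [139.412, -506.144, 231.312] pointing down, gripper open.
Joint ranges: [-166.93, 166.93], [-56.73, 111.36], [-69.38, 81.34], [-121.58, 131.49], [-85.45, 84.26], [-180, 180]. Speed limits (degrees/s): [159.86, 159.86, 180, 180, 180, 180].

### API

Orientations are given as [roll, pitch, yaw] about the fixed x, y, z axes, in that order (R = Rz(yaw) Ry(pitch) Rx(roll)).
In Python, from rig import arm gives the robot as it stands. The module is installed in compiled form; this text tells all that it offers. Calls block until the motion is done:
- arm.move_to(position, orientation): joint-space move of the TCP to a pose.
- arm.movel(position, rot=None, vel=150): straight line of the TCP; rot=None keeps the orientation; vel is the mean speed in mm/s.
- arm.goto_joints(angles): joint-space move.
- arm.command_gripper(opening, grasp_force=None): finger opening in mm; grasp_force is the grip in N (None keeps the last); returns when the fingers have stopped.
- arm.hold(seconds).
- arm.ik(position, orientation): joint angles nearest the present ones, or None.
- arm.get_image(name): name is "scene" or "top" or "wrist"; returns a dict with "color" (384x512x3 uint8, blue, green, red), "depth" (384x512 float32, mm along the optical axis (not along the pixel's ray), 0 where there is no reading), "fx", "fy", "cx", "cy" (pixels), "R" (3x3) and "t" (3): a world point X has camera coordinates R X + t. Camera axes: x right, y down, z forward; pixel columns grow to the right and rows downward; lengths in mm; the calibration is good to about 2 mm. A picture is of the moment at which its call begins.
A pose or a line that the arm cannot do raises arm.PlanningError and nothing moves.
- arm.finish_job(): hands the job in, once; it reports no verdict.
Readings, each from a call of its own:
- arm.get_time_s(): time.
- arm.get_joint_positions(): joint angles.
- arm.get_dq(): joint speeds.
- arm.get_tau(): joint torques, N m.
- arm.get_tcp_pos(): TCP position.
- arm.get_eef_rot(): TCP orientation.
- arm.get_force(): force on the tool from outside, world axes, zero at the start.
- arm.get_ft_torque(): the same for the moment, N m.
- arm.get_finger_gap(): finger opening in mm.
Only numpy, scipy, OpenCV 4.12 (cv2) and the standard library are available. Lean on these libraries where they do the work, as an engineer would, in place of code of your own. Each camera call takes 0.05 s, during which the arm holds its last target.

## Working session

There is one attempt and no reset: what is moved stays moved. The work goes in short steps, each a Python script; the robot and the scene stay as the last script left them, time stands still between calls to the robot, and variables do not carry over. Pictures are saved under pics/ and viewed, and the job is handed in when it is done.

```bash
mkdir -p pics; ls; python3 - <<'E'
from rig import arm
import cv2,numpy as np,pickle
print(arm.get_time_s())
for n in ("scene","top","wrist"):
    im=arm.get_image(n); pickle.dump(im,open(f"{n}0.pkl","wb"))
    cv2.imwrite(f"pics/{n}0.png",im["color"])
    C=-im["R"].T@im["t"]; print(n,C,im["R"][2],im["fx"])
print(arm.get_time_s(),arm.get_eef_rot())
E
```

```text
pics
0.0
scene [  34.87942165 -776.08884387  958.89964676] [ 0.39648857  0.63916877 -0.65898415] 385.62322746901333
top [ 360.05705351   94.93158194 1225.61744244] [ 0.1862154  -0.01027794 -0.98245518] 427.51437484982426
wrist [ 218.98956335 -483.10821738  372.88380537] [-0.3132763  -0.0835072  -0.94598335] 318.0251609618273
0.15 [-1.79896056e+02 -1.19835267e-02  1.54021417e+01]
```

View pics/scene0.png

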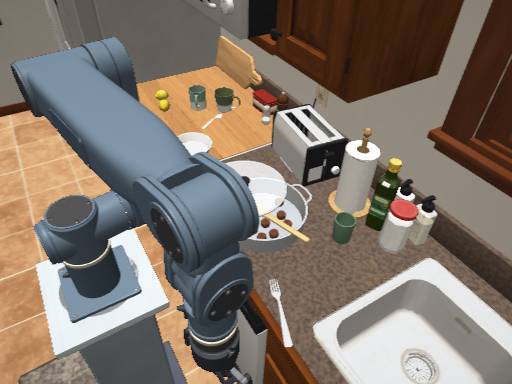

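View pics/top0.png

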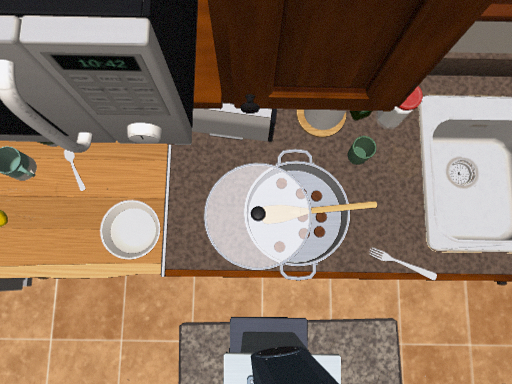

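View pics/wrist0.png

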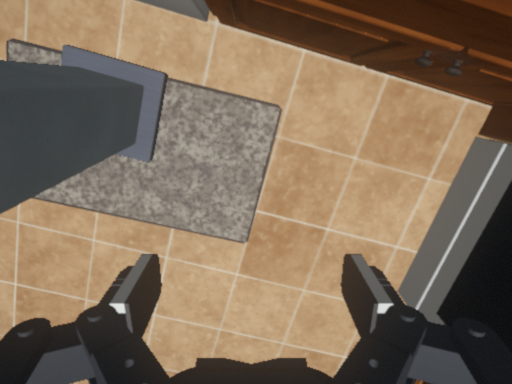

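```bash
python3 - <<'E'
import cv2,numpy as np,pickle
im=pickle.load(open("top0.pkl","rb"))
c=im["color"][135:290,190:390]
cv2.imwrite("pics/topc.png",cv2.resize(c,None,fx=4,fy=3.8,interpolation=cv2.INTER_CUBIC)[:, :])
im=pickle.load(open("scene0.pkl","rb"))
c=im["color"][140:270,180:370]
cv2.imwrite("pics/scenec.png",cv2.resize(c,None,fx=4,fy=4,interpolation=cv2.INTER_CUBIC))
E
```

```text
(no output)
```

View pics/topc.png

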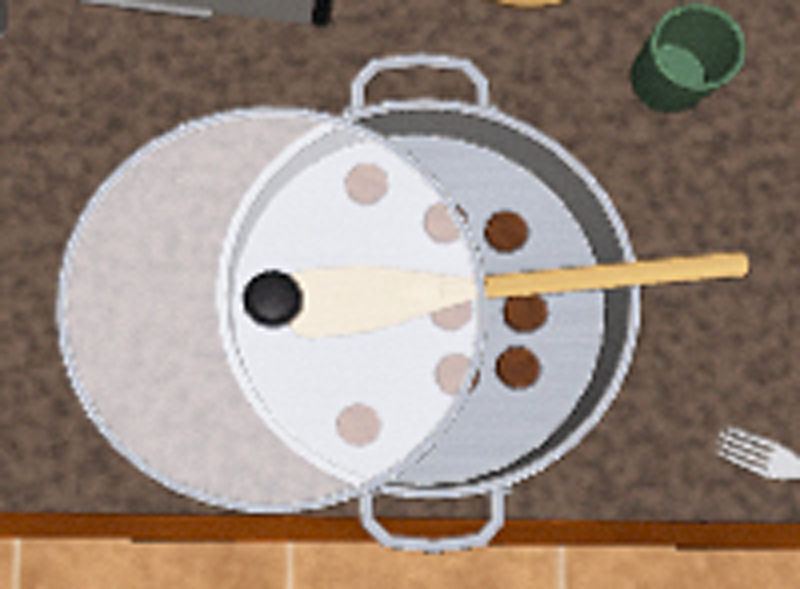

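View pics/scenec.png

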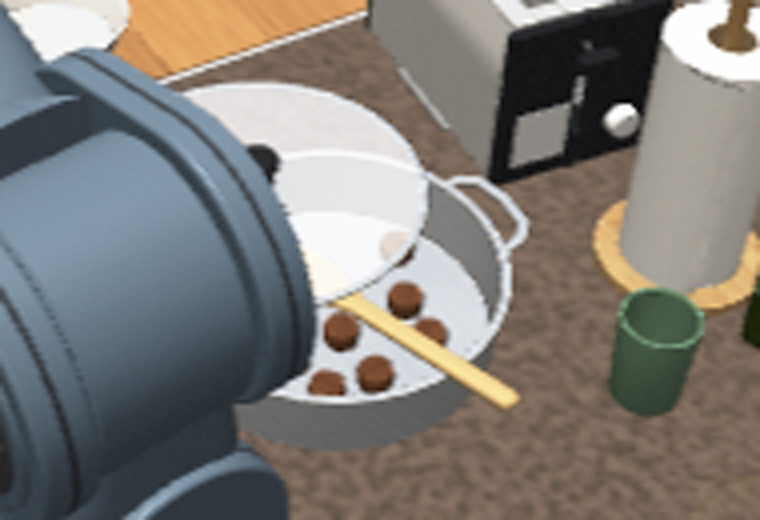

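```bash
cat > h.py <<'E'
import numpy as np,cv2,pickle
def ray(im,u,v,z):
    d=im["R"].T@np.array([(u-im["cx"])/im["fx"],(v-im["cy"])/im["fy"],1.]); C=-im["R"].T@im["t"]
    return C+d*(z-C[2])/d[2]
def dep(im,u,v):
    Z=im["depth"][int(round(v)),int(round(u))]
    return im["R"].T@(np.array([(u-im["cx"])/im["fx"]*Z,(v-im["cy"])/im["fy"]*Z,Z])-im["t"])
def proj(im,X):
    c=im["R"]@np.asarray(X)+im["t"]; return np.array([im["fx"]*c[0]/c[2]+im["cx"],im["fy"]*c[1]/c[2]+im["cy"]])
def circ(P):
    P=np.array(P);A=np.c_[2*P[:,:2],np.ones(len(P))];s=np.linalg.lstsq(A,(P[:,:2]**2).sum(1),rcond=None)[0]
    return s[:2],np.sqrt(s[2]+s[:2]@s[:2])
E
python3 - <<'E'
from h import *
np.set_printoptions(precision=1,suppress=True)
im=pickle.load(open("top0.pkl","rb"))
f=lambda x,y:(190+x/4-.375,135+y/3.8-.37)
rim=[(640,300),(612,410),(540,475),(430,495),(420,103),(540,135),(600,190),(218,290)]
print("pan",circ([ray(im,*f(*p),76) for p in rim]))
lid=[(58,300),(95,190),(170,125),(280,107),(380,140),(482,290),(460,395),(275,511),(150,465),(80,390)]
print("lid",circ([ray(im,*f(*p),80) for p in lid]))
print("knob",ray(im,*f(272,298),118),dep(im,*f(272,298)))
print("floor", dep(im,*f(560,420)))
for p in [(745,264),(640,274),(560,280),(500,287)]: print(p,dep(im,*f(*p)))
# nuts
for p in [(506,231),(525,312),(517,368),(440,222),(452,310),(455,374),(366,184),(358,424)]: print(p,ray(im,*f(*p),26),dep(im,*f(*p)))
print("handles",ray(im,*f(430,550),68),ray(im,*f(422,56),68))
print("cup",dep(im,*f(690,10)),dep(im,*f(740,50)),"fork",dep(im,*f(780,460)))
s=pickle.load(open("scene0.pkl","rb"))
g=lambda x,y:(180+x/4-.375,140+y/4-.375)
for p in [(516,400),(480,378),(440,355),(400,333)]: print(p,dep(s,*g(*p)))
for p in [(405,298),(342,330),(430,330),(376,372),(328,385)]: print(p,ray(s,*g(*p),26),dep(s,*g(*p)))
E
```

```text
pan (array([528.6, -34.3]), np.float64(143.14127569819584))
lid (array([523.1,  74.6]), np.float64(143.41359336484882))
knob [520.1  74.1 118. ] [519.9  74.1 119.1]
floor [ 446.8 -133.2   10.7]
(745, 264) [ 549.6 -239.1  112.1]
(640, 274) [ 545.  -174.3   90.4]
(560, 280) [ 542.2 -122.9   75.9]
(500, 287) [538.4 -83.8  63.3]
(506, 231) [586.8 -94.4  26. ] [585.5 -93.3  32.8]
(525, 312) [ 525.5 -107.1   26. ] [ 524.7 -106.1   31.9]
(517, 368) [ 483.6 -100.8   26. ] [ 483.2 -100.1   29.9]
(440, 222) [592.9 -47.2  26. ] [582.3 -40.7  80.8]
(452, 310) [526.3 -55.3  26. ] [518.1 -47.9  85.1]
(455, 374) [478.5 -57.   26. ] [472.9 -49.8  82.8]
(366, 184) [621.4   5.8  26. ] [609.   10.1  82.8]
(358, 424) [440.8  11.1  26. ] [436.8  15.2  84.8]
handles [350.9 -34.1  68. ] [709.9 -30.3  68. ]
cup [ 743.6 -216.5   83.6] [ 711.6 -248.5   90.1] fork [ 419.6 -289.9    6.3]
(516, 400) [ 555.8 -241.8  107.9]
(480, 378) [ 547.9 -209.4  104. ]
(440, 355) [ 543.6 -166.2   89.8]
(400, 333) [ 537.1 -123.    77.1]
(405, 298) [592. -54.  26.] [589.8 -56.8  29.6]
(342, 330) [526.5 -58.7  26. ] [522.7 -64.2  33.2]
(430, 330) [589.5 -94.7  26. ] [586.3 -98.6  31.3]
(376, 372) [ 525.9 -111.    26. ] [ 524.4 -113.    28.9]
(328, 385) [ 485.4 -103.4   26. ] [ 481.7 -109.    33.8]
```

```bash
python3 - <<'E'
from h import *
np.set_printoptions(precision=2,suppress=True)
for n,(r0,r1,c0,c1) in {"top":(195,220,312,385),"scene":(205,250,255,315)}.items():
    im=pickle.load(open(n+"0.pkl","rb"))
    hsv=cv2.cvtColor(im["color"],cv2.COLOR_BGR2HSV).astype(int)
    m=(hsv[...,0]>12)&(hsv[...,0]<30)&(hsv[...,1]>90)&(hsv[...,2]>110)
    P=[];uv=[]
    for v in range(r0,r1):
        for u in range(c0,c1):
            if m[v,u]: P.append(dep(im,u,v)); uv.append((u,v))
    P=np.array(P); 
    c=P.mean(0); d=np.linalg.svd(P-c)[2][0]; d*=np.sign(d[1])
    # robust
    for k in range(5):
        r=np.linalg.norm((P-c)-np.outer((P-c)@d,d),axis=1); Q=P[r<12]; c=Q.mean(0); d=np.linalg.svd(Q-c)[2][0]; d*=np.sign(d[1])
    s=(Q-c)@d
    print(n,len(P),len(Q),c,d,"lean",np.degrees(np.arcsin(-d[2])),"end",c+d*s.min(),"far",c+d*s.max(), "at y=-205",c+d*(-205-c[1])/d[1])
E
```

```text
top 422 391 [ 545.16 -161.75   83.76] [-0.06  0.95 -0.3 ] lean 17.366565932264237 end [ 550.56 -241.07  108.62] far [539.37 -76.7   57.1 ] at y=-205 [ 548.1  -205.     97.31]
scene 261 252 [ 542.86 -155.56   83.74] [-0.08  0.95 -0.3 ] lean 17.582448096035684 end [ 550.26 -242.88  111.51] far [533.47 -44.53  48.44] at y=-205 [ 547.05 -205.     99.47]
```

```bash
cat >> h.py <<'E'
from scipy.spatial.transform import Rotation as Rot
def Rs(yaw,lean,roll=0):
    """spatula frame: yaw = heading (deg) of horizontal direction handle->blade, lean deg, roll about its axis"""
    y,l=np.radians(yaw),np.radians(lean)
    e=np.array([np.cos(y),np.sin(y),0]); Y=e*np.cos(l)+np.array([0,0,-np.sin(l)]); Z=e*np.sin(l)+np.array([0,0,np.cos(l)])
    R=np.c_[np.cross(Y,Z),Y,Z]
    return Rot.from_rotvec(np.radians(roll)*Y).as_matrix()@R
def Rg(phi,flip):
    p=np.radians(phi); z=np.array([0,np.cos(p),-np.sin(p)]); y=np.array([1.,0,0])*(-1 if flip else 1)
    return np.c_[np.cross(y,z),y,z]   # tool axes in spatula frame
def tool(tip,R,phi,flip,grip_d=280.,back=0.):
    Rt=R@Rg(phi,flip); g=np.asarray(tip,float)-grip_d*R[:,1]
    return g+(19-back)*Rt[:,2], Rot.from_matrix(Rt).as_euler("xyz",degrees=True)
E
python3 - <<'E'
from h import *
from rig import arm
np.set_printoptions(precision=0,suppress=True)
Y0=94.2
W=[("app",(528,63,10),Y0,17,0,90),("grasp",(528,63,10),Y0,17,0,0),("s1",(533,-10,34),Y0,18,0,0),("s2",(535,-45,44),Y0,25,0,0),("s3",(535,-80,46),90,45,0,0),("s4",(529,-98,46),90,72,0,0),
("p0",(510,-98,46),90,75,90,0),("p0'",(510,-98,46),90,75,-90,0),("f",(449,-90,8),90,75,90,0),("b",(609,-90,8),90,75,90,0),("f'",(449,-90,8),90,75,-90,0),("b'",(609,-90,8),90,75,-90,0),("out",(529,-170,200),90,50,0,0)]
for phi in (20,30,40,50):
  for fl in (0,1):
    print(phi,fl)
    for n,tip,y,l,r,b in W:
        p,o=tool(tip,Rs(y,l,r),phi,fl,back=b); q=arm.ik(list(p),list(o))
        print("  ",n,p,"-" if q is None else np.array(q))
E
```

```text
20 0
   app [ 552. -261.  135.] -
   grasp [ 546. -189.   80.] [-43.  51.  35. 118.  33.  29.]
   s1 [ 551. -261.  109.] [-47.  60.  54. 129.  30.  27.]
   s2 [ 553. -285.  149.] [-47.  57.  57. 128.  26.  30.]
   s3 [ 535. -270.  227.] [-43.  31.  36. 112.  18.  44.]
   s4 [ 529. -185.  293.] [-25.   9.  19. 100.  -2.  65.]
   p0 [ 504. -166.  299.] [-27.  34.  48. 129.   3. 149.]
   p0' [ 516. -166.  299.] [-39.  -6.   1.  90.  24. -35.]
   f [ 443. -158.  261.] [-30.  21.  26. 120.   2. 147.]
   b [ 603. -158.  261.] -
   f' [ 455. -158.  261.] [-43. -14. -10.  89.  24. -39.]
   b' [ 615. -158.  261.] [-32.   5.   8.  83.  23. -27.]
   out [ 529. -343.  397.] -
20 1
   app [ 552. -261.  135.] -
   grasp [ 546. -189.   80.] [ -43.   51.   35.  118.   33. -151.]
   s1 [ 551. -261.  109.] [ -47.   60.   54.  129.   30. -153.]
   s2 [ 553. -285.  149.] [ -47.   57.   57.  128.   26. -150.]
   s3 [ 535. -270.  227.] [ -43.   31.   36.  112.   18. -136.]
   s4 [ 529. -185.  293.] [ -25.    9.   19.  100.   -2. -115.]
   p0 [ 504. -166.  299.] [-27.  34.  48. 129.   3. -31.]
   p0' [ 516
[... 3733 characters left out ...]
550. -232.  157.] [ -38.   29.   25.  102.   17. -135.]
   grasp [ 547. -197.   74.] [ -36.   26.   13.   92.   17. -132.]
   s1 [ 552. -268.  103.] [ -40.   32.   24.   98.   16. -137.]
   s2 [ 553. -293.  144.] [ -40.   29.   26.   97.   11. -135.]
   s3 [ 535. -280.  225.] [ -32.   12.   15.   90.   -4. -122.]
   s4 [ 529. -195.  296.] [ -10.    2.    7.   88.  -31. -102.]
   p0 [ 495. -167.  305.] -
   p0' [ 525. -167.  305.] [-49. -33. -30.  61.  43. 151.]
   f [ 434. -159.  267.] -
   b [ 594. -159.  267.] -
   f' [ 464. -159.  267.] [-56. -40. -38.  68.  47. 142.]
   b' [ 624. -159.  267.] [-38. -22. -28.  45.  37. 163.]
   out [ 529. -353.  396.] [ -36.   22.   47.  109.   -8. -126.]
```

```bash
cat >> h.py <<'E'
PHI,FL=33,0
def mv(arm,tip,yaw,lean,roll=0,v=120,back=0.,dz=0,w=45.):
    p,o=tool(tip,Rs(yaw,lean,roll),PHI,FL,back=back); p=p+np.array([0,0,dz])
    p0=np.array(arm.get_tcp_pos()); r0=Rot.from_euler("xyz",arm.get_eef_rot(),degrees=True)
    ang=np.degrees((r0.inv()*Rot.from_euler("xyz",o,degrees=True)).magnitude()); d=np.linalg.norm(p-p0)
    T=max(d/v,ang/w,0.2); arm.movel([float(a) for a in p],[float(a) for a in o],vel=float(max(d/T,1)))
def snap(arm,name,box=None,k=1,tag=""):
    im=arm.get_image(name); c=im["color"]
    if box: c=c[box[0]:box[1],box[2]:box[3]]
    cv2.imwrite(f"pics/{tag}.png",cv2.resize(c,None,fx=k,fy=k,interpolation=cv2.INTER_CUBIC)); pickle.dump(im,open(f"{tag}.pkl","wb")); return im
E
python3 - <<'E'
from h import *
from rig import arm
np.set_printoptions(precision=1,suppress=True)
for n,tip,y,l,r,b,dz in [("pre",(528,63,10),94.2,17,0,70,60),("app",(528,63,10),94.2,17,0,70,0),("s4",(529,-100,46),90,82,0,0,0),("p",(529,-100,46),90,82,-90,0,0),("f",(447,-72,8),90,82,-90,0,0),("b",(609,-72,8),90,82,-90,0,0),("o1",(529,-100,46),90,60,-90,0,0),("o2",(529,-190,205),90,60,-90,0,0),("o2'",(529,-190,205),90,60,0,0,0)]:
    p,o=tool(tip,Rs(y,l,r),PHI,FL,back=b); q=arm.ik(list(p+[0,0,dz]),list(o)); print(n,p,q if q is None else np.array(q))
p,o=tool((528,63,10),Rs(94.2,17),PHI,FL,back=70)
arm.move_to([float(a) for a in p+[0,0,60]],[float(a) for a in o])
print(arm.get_time_s(),arm.get_tcp_pos(),arm.get_force())
snap(arm,"wrist",None,1,"w1"); snap(arm,"scene",None,1.5,"sc1")
E
```

```text
pre [ 550.  -236.7  130.9] [-43.2  43.7  43.9 121.9  25.8  35.1]
app [ 550.  -236.7  130.9] [-43.2  43.9  37.3 115.2  25.8  35.1]
s4 [ 529.  -147.   306.1] [ -8.8   3.1  11.2  94.  -24.7  80.4]
p [ 539.3 -136.8  307.5] [-34.7 -21.7 -14.2  72.8  24.  -27.1]
f [ 457.3 -108.8  269.5] [-39.  -35.6 -27.2  75.6  25.7 -31.4]
b [ 619.3 -108.8  269.5] [-26.2 -13.5 -12.7  63.1  20.2 -18.8]
o1 [ 539.3 -232.   274.7] [-52.2   1.2  -0.8  87.8  43.4 -43. ]
o2 [ 539.3 -322.   433.7] [-57.6  18.   36.7 113.5  43.2 -50.5]
o2' [ 529.  -331.   428.5] [-37.   31.9  66.3 122.6  -2.4  53. ]
1.925 [ 549.5 -237.9  191.6] [ 0.7 -0.4  0.2]
```

View pics/w1.png

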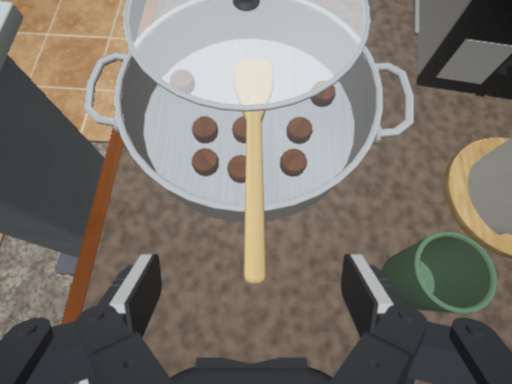

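View pics/sc1.png

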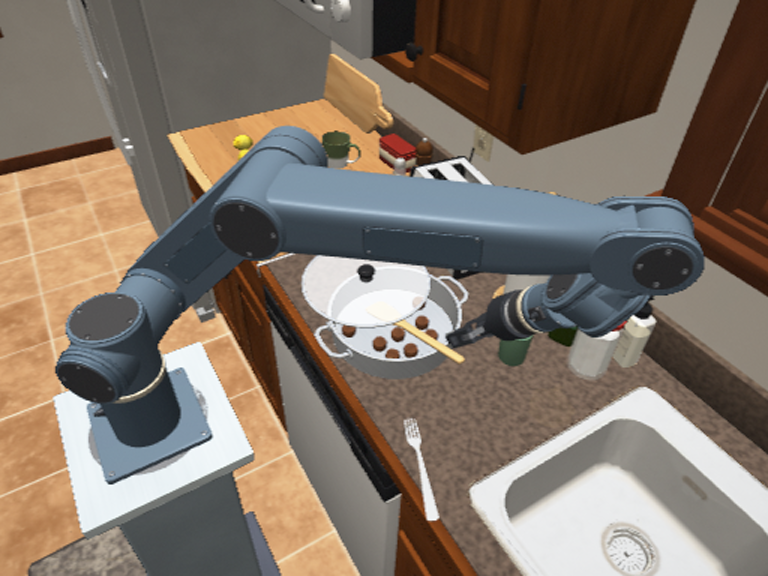

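```bash
python3 - <<'E'
from h import *
from rig import arm
np.set_printoptions(precision=1,suppress=True)
mv(arm,(528,63,10),94.2,17,back=70)
mv(arm,(528,63,10),94.2,17,back=0,v=100)
print(arm.get_time_s(),arm.get_tcp_pos(),arm.get_force())
snap(arm,"wrist",None,1,"w2")
arm.command_gripper(10,grasp_force=90)
print(arm.get_time_s(),arm.get_finger_gap(),arm.get_force(),arm.get_ft_torque())
snap(arm,"top",(135,290,190,390),4,"t2"); snap(arm,"wrist",None,1,"w3")
E
```

```text
3.525 [ 547.1 -192.4   78.2] [ 0.4 -0.4  0.6]
4.2167 15.576567750705294 [0.1 0.2 1.3] [-0.6 -0.1 -0. ]
```

View pics/w3.png

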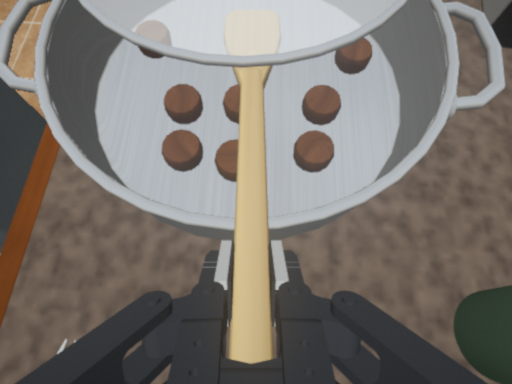

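View pics/t2.png

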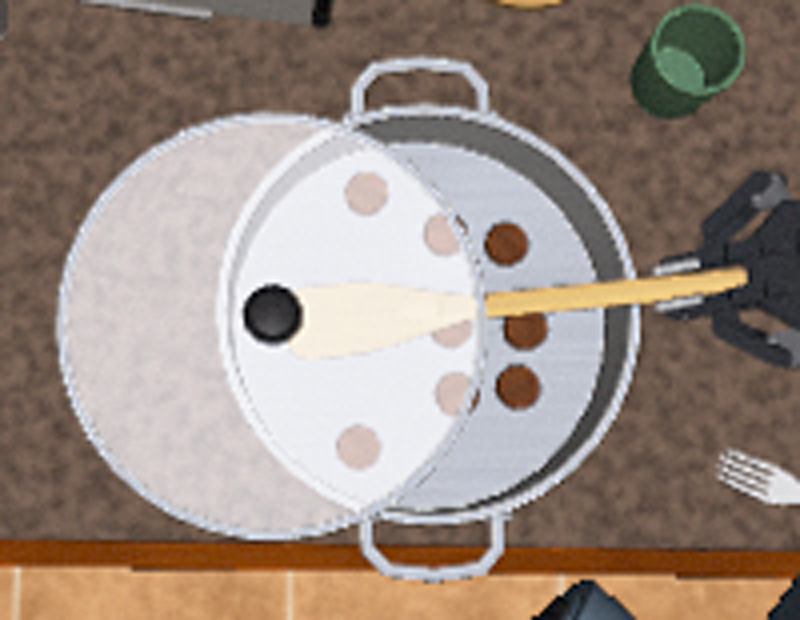

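```bash
python3 - <<'E'
from h import *
from rig import arm
np.set_printoptions(precision=1,suppress=True)
for s in [((528,63,14),94.2,17),((533,-10,36),94.2,18),((535,-45,45),94,25)]:
    mv(arm,*s,v=110); print(arm.get_time_s(),arm.get_tcp_pos(),arm.get_force(),arm.get_ft_torque())
snap(arm,"top",(135,290,190,390),4,"t3"); snap(arm,"scene",(140,290,180,380),4,"sc3");snap(arm,"wrist",None,1,"w4")
E
```

```text
4.6667 [ 546.8 -192.    81.4] [-0.8 -0.2  0.3] [-0.8 -0.1  0. ]
5.5167 [ 551.6 -263.3  107.5] [-1.2 -0.2 -1.6] [-0.8 -0.1 -0. ]
6.0917 [ 552.3 -288.3  148.3] [ 0.2 -0.5 -1.3] [-0.7 -0.1  0.1]
```

View pics/t3.png

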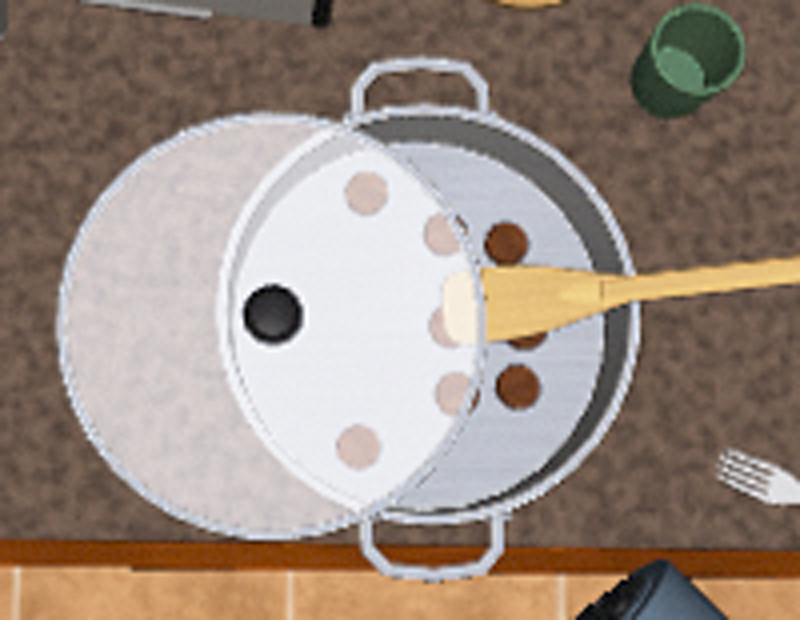

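View pics/sc3.png

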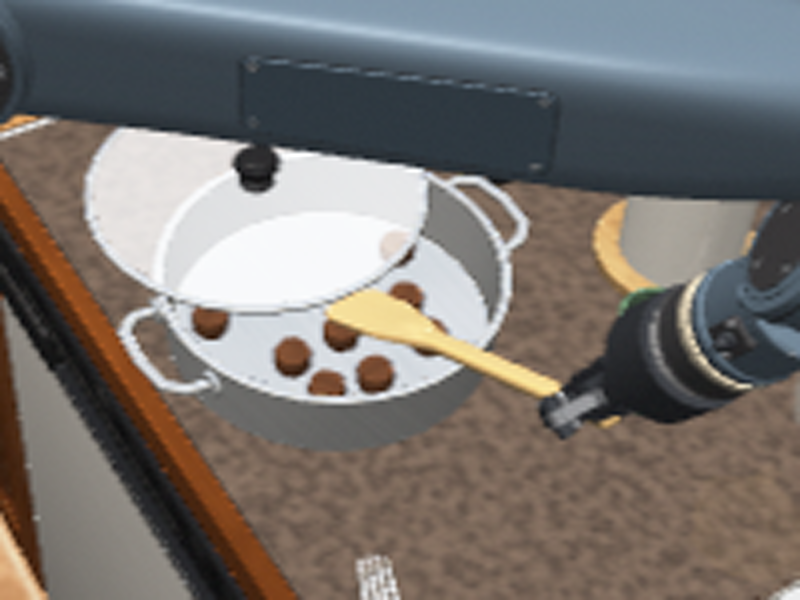

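View pics/w4.png

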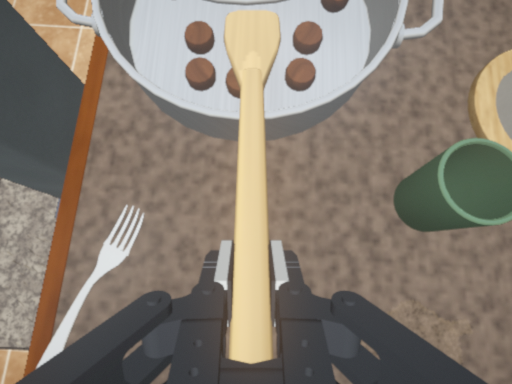

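```bash
python3 - <<'E'
from h import *
np.set_printoptions(precision=1,suppress=True)
im=pickle.load(open("t3.pkl","rb"))
for u,v,z in [(443,307,45),(602,290,88),(530,300,68)]:
    a=190+u/4-.4;b=135+v/4-.4; print(ray(im,a,b,z),dep(im,a,b))
print("nominal axis", np.array([535,-45,45]), (np.array([535,-45,45])-130*Rs(94,25)[:,1]))
for p in [(366,194),(440,235),(506,243),(525,327),(517,387),(455,394),(450,325),(358,447)]: print(p,ray(im,190+p[0]/4-.4,135+p[1]/4-.4,26))
E
```

```text
[537.2 -46.6  45. ] [531.9 -42.4  80.1]
[ 544. -149.   88.] [ 542.4 -146.9   98.1]
[ 539.5 -103.7   68. ] [ 538.7 -102.7   73.7]
nominal axis [535 -45  45] [ 543.2 -162.5   99.9]
(366, 194) [621.2   5.9  26. ]
(440, 235) [592.1 -47.1  26. ]
(506, 243) [587.  -94.3  26. ]
(525, 327) [ 526.6 -107.    26. ]
(517, 387) [ 484.  -100.7   26. ]
(455, 394) [478.4 -56.9  26. ]
(450, 325) [527.3 -53.8  26. ]
(358, 447) [440.4  11.2  26. ]
```

```bash
python3 - <<'E'
from h import *
from rig import arm
np.set_printoptions(precision=1,suppress=True)
for s in [((535,-78,47),92,45),((530,-100,47),90,65),((530,-102,47),90,82),((530,-102,47),90,82,-45),((530,-102,47),90,82,-90)]:
    mv(arm,*s,v=150,w=55); print(arm.get_time_s(),arm.get_tcp_pos(),arm.get_force(),arm.get_dq())
snap(arm,"top",(135,290,190,390),4,"t4"); snap(arm,"scene",None,1.5,"sc4");snap(arm,"wrist",None,1,"w5")
E
```

```text
6.9333 [ 541.4 -271.9  225. ] [-0.3 -0.4 -0.9] [-1.   2.5 -0.7 -0.1 -0.2  0.1]
7.5917 [ 529.7 -221.6  279.5] [ 0.5 -0.6 -0.9] [-1.4  1.2 -0.1 -0.1 -0.   0.2]
8.25 [ 530.  -150.1  305.6] [-0.1 -0.1 -0.1] [-1.4 -0.2  0.3  0.  -0.3  0.2]
9.1833 [ 537.  -147.3  307.3] [-0.1  0.7 -0.7] [ 1.2  0.8  0.5  0.  -0.  -0.1]
10.125 [ 540.6 -138.8  308.3] [-0.5 -0.1 -0.4] [ 0.6 -0.6 -0.1  0.   0.1 -0.2]
```

View pics/t4.png

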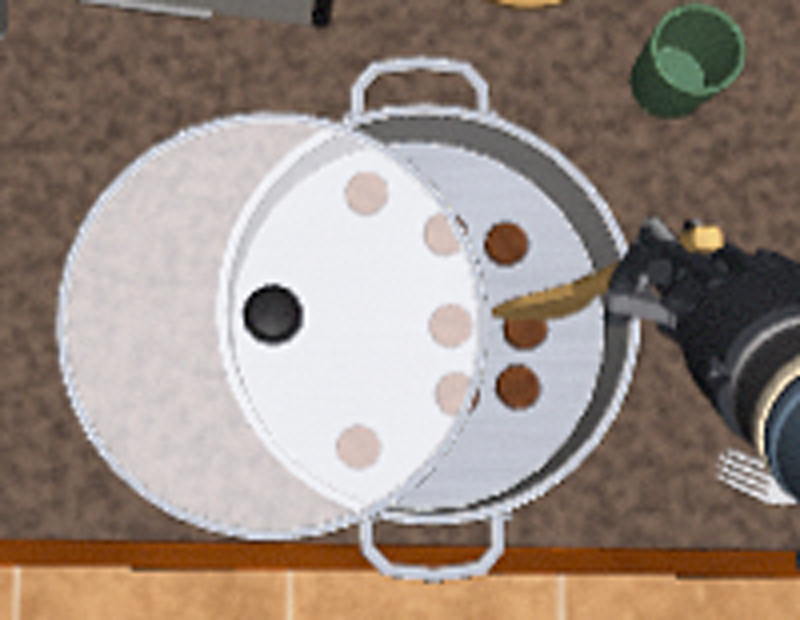

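View pics/sc4.png

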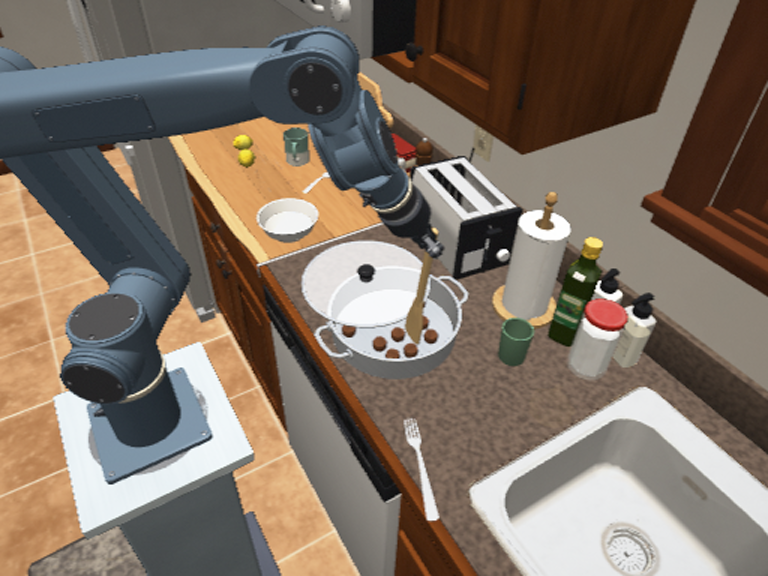

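View pics/w5.png

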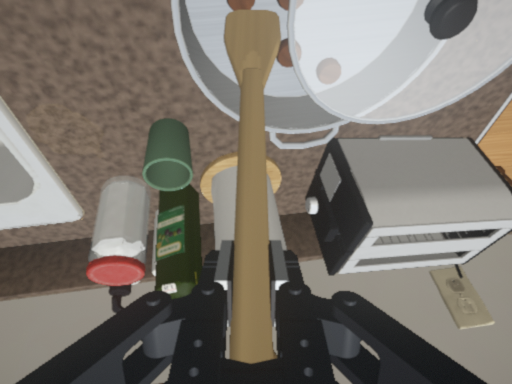

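```bash
python3 - <<'E'
from h import *
from rig import arm
np.set_printoptions(precision=1,suppress=True)
im=pickle.load(open("t4.pkl","rb")); print("exp inner corner px crop",[(proj(im,(530,-76,51))-[190,135])*4+1.5],"outer",(proj(im,(530,-127,43))-[190,135])*4+1.5)
mv(arm,(447,-76,47),90,82,-90,v=150); f0=np.array(arm.get_force()); print(arm.get_time_s(),f0)
mv(arm,(447,-76,14),90,82,-90,v=100); print(arm.get_time_s(),np.array(arm.get_force())-f0)
z=14
while z>3.6:
    z-=1.0; mv(arm,(447,-76,z),90,82,-90,v=60); f=np.array(arm.get_force())-f0; print(z,f,arm.get_time_s())
    if f[2]>2.5: break
snap(arm,"top",(135,290,190,390),4,"t5"); snap(arm,"scene",(140,290,180,380),4,"sc5")
E
```

```text
exp inner corner px crop [array([486.2, 316.6])] outer [557.4 319.3]
11.0083 [ 0.1 -0.  -0.3]
11.4917 [ 0.2  0.2 -0.1]
13.0 [-0.3 -0.1 -0.8] 11.95
12.0 [ 0.2  0.4 -0.6] 12.25
11.0 [ 0.5  0.1 -0.3] 12.6333
10.0 [ 1.  -0.2 -0.4] 12.9917
9.0 [ 0.4  0.8 -0.3] 13.35
8.0 [ 0.2 -0.6 -0.1] 13.7167
7.0 [-0.5  1.  -0.4] 14.0833
6.0 [ 0.1 -0.2 -0.9] 14.45
5.0 [-0.5  0.3  2.6] 14.8083
```

View pics/t5.png

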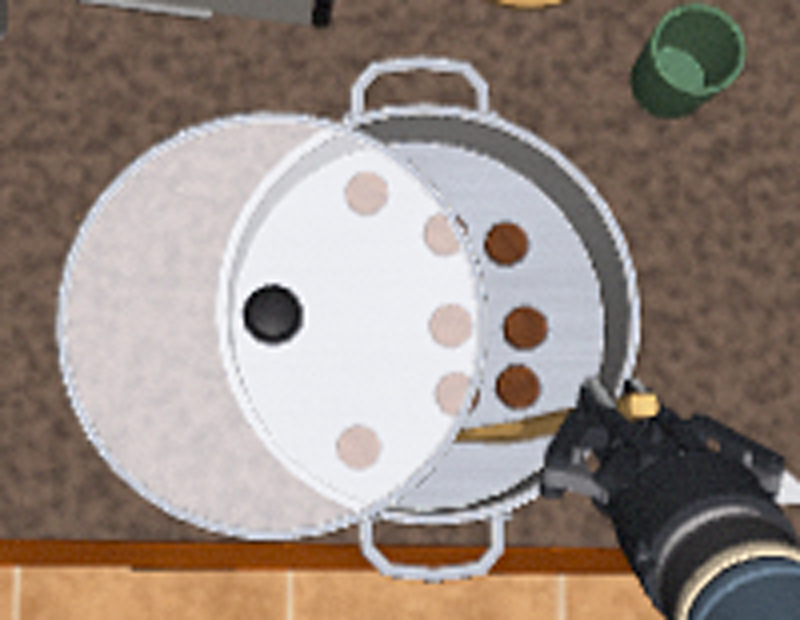

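View pics/sc5.png

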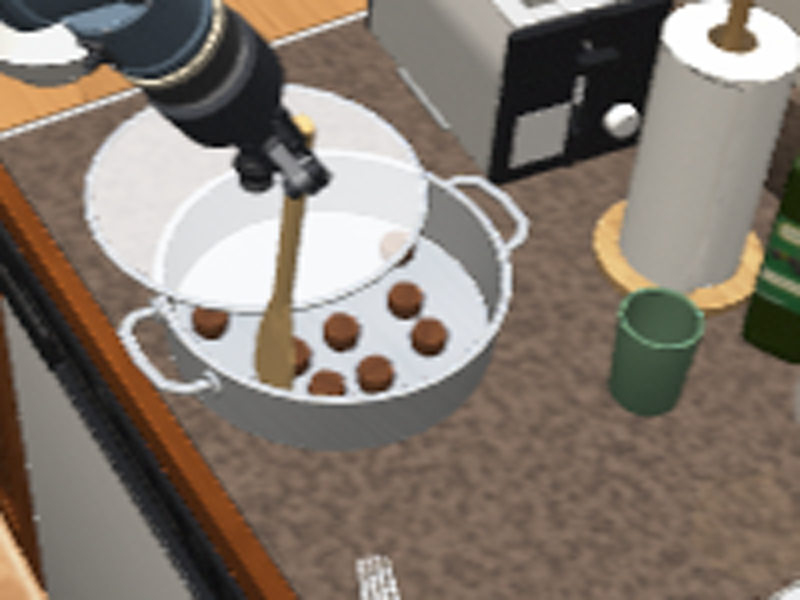

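```bash
cat >> h.py <<'E'
def ty(x): return min(75-np.sqrt(142.5**2-(x-521)**2)-24,-70)
F=[447,490,528,566,609]
def stroke(arm,xs,z=6.0,v=110,lean=82,dy=0):
    for x in xs:
        mv(arm,(x,ty(x)+dy,z),90,lean,-90,v=v); print(x,round(arm.get_time_s(),2),np.round(arm.get_force(),1),flush=True)
        if np.linalg.norm(arm.get_force())>15: print("STOP"); return False
    return True
E
python3 - <<'E'
from h import *
from rig import arm
mv(arm,(447,-71,6),90,82,-90,v=60)
stroke(arm,F[1:])
snap(arm,"top",(135,290,190,390),4,"t6"); snap(arm,"scene",(140,290,180,380),4,"sc6")
E
```

```text
490 15.82 [-0.3 -1.2 -0.5]
528 16.32 [ 0.3 -0.1 -0.3]
566 16.82 [ 0.5 -0.6 -1. ]
609 17.38 [-2.6 -0.1  1.2]
```

View pics/t6.png

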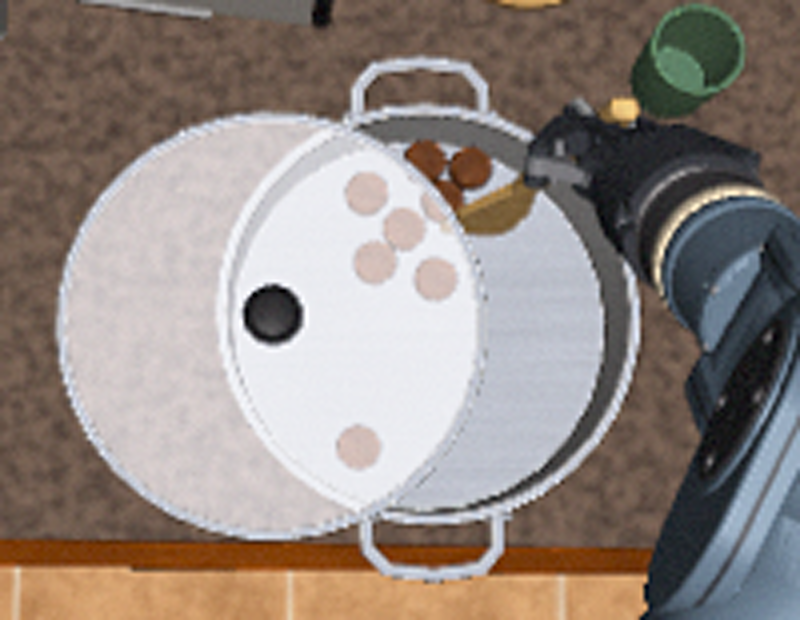

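View pics/sc6.png

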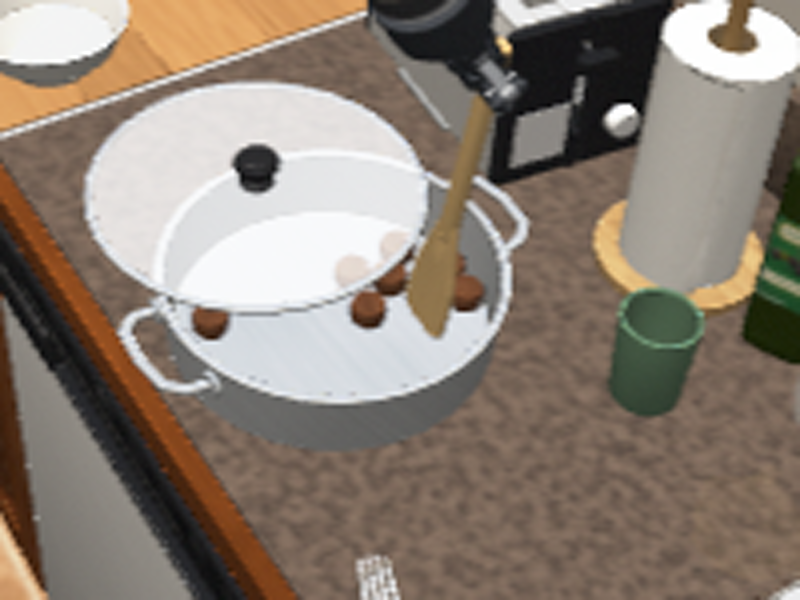

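```bash
python3 - <<'E'
from h import *
from rig import arm
R=F[::-1]
ok=stroke(arm,R[1:]) and stroke(arm,F[1:]) and stroke(arm,R[1:])
snap(arm,"top",(135,290,190,390),4,"t7"); snap(arm,"scene",(140,290,180,380),4,"sc7")
E
```

```text
566 18.04 [-0.6 -0.9 -0.8]
528 18.54 [-0.2  1.3 -1.4]
490 19.04 [ 1.  -1.  -1.2]
447 19.62 [ 0.4 -0.2 -0.6]
490 20.19 [ 1.  -0.  -0.8]
528 20.69 [-0.6  0.4  0.2]
566 21.19 [ 0.3  0.8 -0.7]
609 21.75 [-1.6  0.1  0.5]
566 22.31 [-0.9  0.4 -1.7]
528 22.81 [-0.2 -0.5  0. ]
490 23.31 [ 0.2 -0.1 -1.9]
447 23.88 [-0.8 -0.6 -0.5]
```

View pics/t7.png

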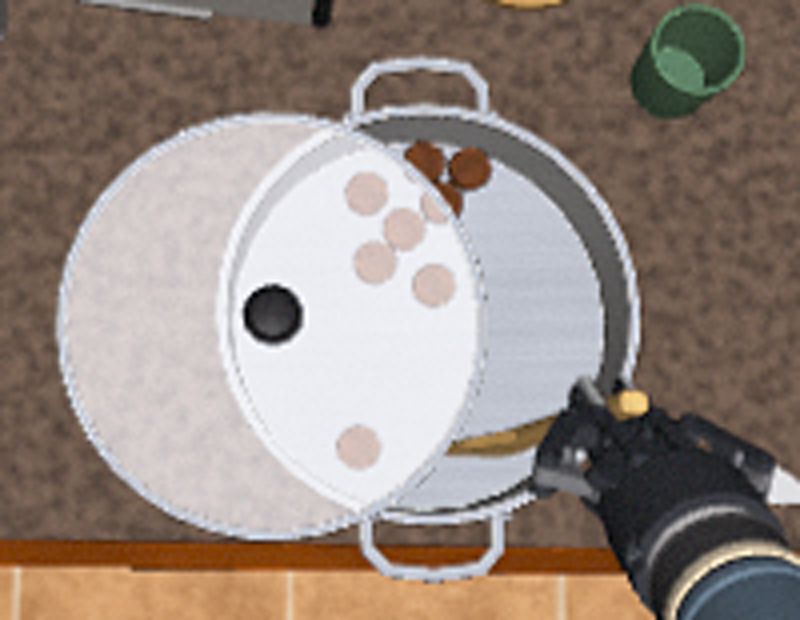

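View pics/sc7.png

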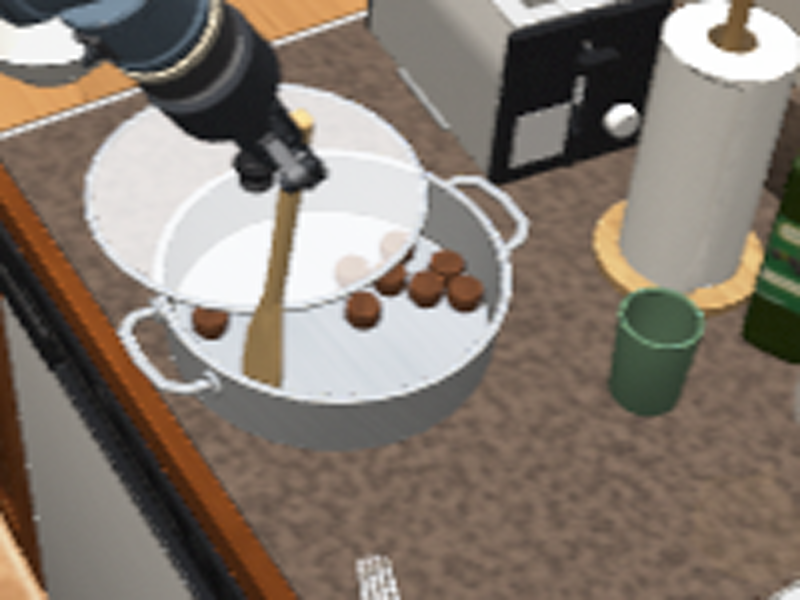

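```bash
python3 - <<'E'
from h import *
np.set_printoptions(precision=0,suppress=True)
for f in ("t6","t7"):
    im=pickle.load(open(f+".pkl","rb"))
    for p in [(425,157),(470,168),(437,207),(405,230),(375,263),(433,285),(366,194),(358,447)]: print(f,p,ray(im,190+p[0]/4-.4,135+p[1]/4-.4,26))
s=pickle.load(open("sc7.pkl","rb"))
for p in [(447,262),(464,291),(427,288),(390,278),(362,310),(352,270),(396,247)]: print(p,ray(s,180+p[0]/4-.4,140+p[1]/4-.4,22))
E
```

```text
t6 (425, 157) [649. -37.  26.]
t6 (470, 168) [642. -69.  26.]
t6 (437, 207) [613. -45.  26.]
t6 (405, 230) [595. -22.  26.]
t6 (375, 263) [571.  -1.  26.]
t6 (433, 285) [556. -42.  26.]
t6 (366, 194) [621.   6.  26.]
t6 (358, 447) [440.  11.  26.]
t7 (425, 157) [649. -37.  26.]
t7 (470, 168) [642. -69.  26.]
t7 (437, 207) [613. -45.  26.]
t7 (405, 230) [595. -22.  26.]
t7 (375, 263) [571.  -1.  26.]
t7 (433, 285) [556. -42.  26.]
t7 (366, 194) [621.   6.  26.]
t7 (358, 447) [440.  11.  26.]
(447, 262) [650. -33.  22.]
(464, 291) [643. -69.  22.]
(427, 288) [617. -50.  22.]
(390, 278) [596. -25.  22.]
(362, 310) [555. -45.  22.]
(352, 270) [573.  -0.  22.]
(396, 247) [622.   5.  22.]
```

```bash
python3 - <<'E'
from h import *
from rig import arm
edge=lambda x:75-np.sqrt(142.5**2-(x-521)**2)
def go(x,y,lean,z,v=110):
    mv(arm,(x,y,z),90,lean,-90,v=v); f=np.array(arm.get_force()); print(x,round(y),round(arm.get_time_s(),2),np.round(f,1),flush=True); return np.linalg.norm(f)<12
ok=stroke(arm,[490,528,566])
ok=ok and go(598,-82,80,7.0)
for y,l in ((-70,76),(-58,71)): ok=ok and go(598,y,l,6+26*(np.cos(np.radians(l))-np.cos(np.radians(82)))+1.0,v=80)
for x in (566,528,490,447): ok=ok and go(x,edge(x)-14,72,11)
snap(arm,"top",(135,290,190,390),4,"t8"); snap(arm,"scene",(140,290,180,380),4,"sc8")
E
```

```text
490 24.56 [ 0.2 -0.9  0.3]
528 25.06 [-0.1  1.2 -1.1]
566 25.56 [-0.3 -0.3 -0.1]
598 -82 26.01 [-0.7  0.2 -0.4]
598 -70 26.37 [ 0.3  1.3 -0.8]
598 -58 26.73 [ 0.2  0.9 -0.9]
566 -74 27.18 [-0.1  0.2 -1.2]
528 -81 27.68 [ 0.3 -0.9 -0.8]
490 -78 28.18 [-0.2  0.4 -0.2]
447 -61 28.76 [-0.3 -0.2 -0.5]
```

View pics/t8.png

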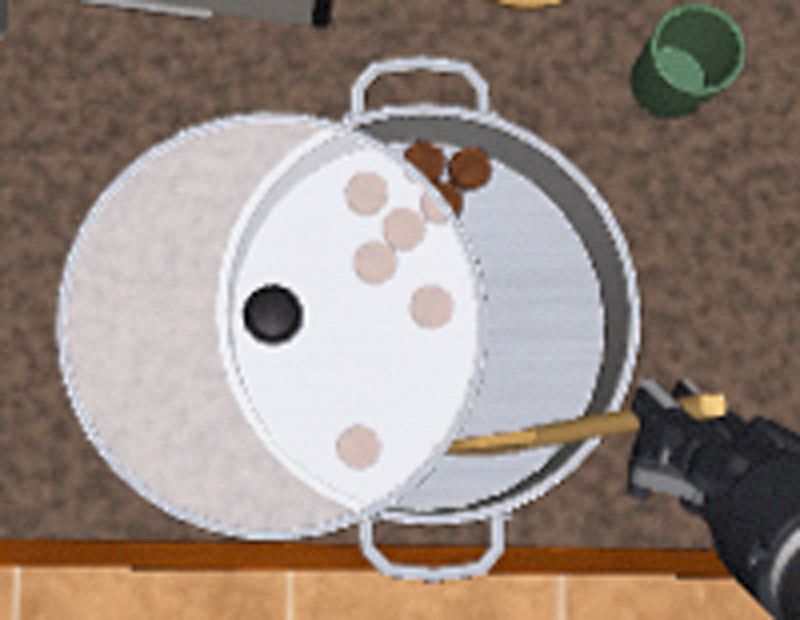

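View pics/sc8.png

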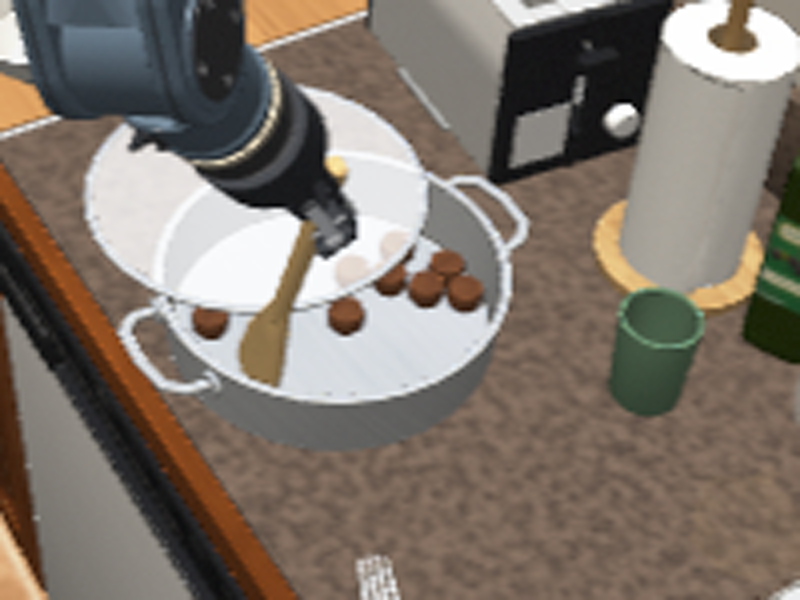

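```bash
python3 - <<'E'
from h import *
from rig import arm
for n,tip,l,r in [("a",(613,-94,6.5),82,-90),("b",(613,-57,6.5),82,-90),("u",(485,-92,10),82,0),("v",(490,-42,8),45,0),("w",(535,-42,8),45,0),("x",(535,-150,116),45,0),("y",(535,-230,200),45,0)]:
    p,o=tool(tip,Rs(90,l,r),PHI,FL); q=arm.ik(list(p),list(o)); print(n,q if q is None else np.round(q))
def go(x,y,lean,z,roll=-90,v=150,lim=10):
    mv(arm,(x,y,z),90,lean,roll,v=v,w=60); f=np.array(arm.get_force()); print(x,round(y),round(arm.get_time_s(),2),np.round(f,1),flush=True); return np.linalg.norm(f)<lim
ok=go(495,-94,82,6.5) and go(540,-97,82,6.5) and go(613,-94,82,6.5)
ok=ok and go(613,-72,82,6.5,v=80) and go(613,-57,82,6.5,v=80)
ok=ok and go(613,-88,82,6.5)
snap(arm,"top",(135,290,190,390),4,"t9")
E
```

```text
a [-28. -12. -11.  63.  21. -21.]
b [-24. -14. -13.  62.  19. -17.]
u [ -9.  -4.  -0.  90. -25.  81.]
v [-38.  12.  10.  95.   9.  51.]
w [-36.  18.  17.  96.  10.  54.]
x [-43.  33.  49. 115.   9.  46.]
y None
495 -94 29.34 [-0.2  0.1 -1.1]
540 -97 29.79 [ 0.2 -0.   0.6]
613 -94 30.43 [-0.4  0.5 -0. ]
613 -72 30.85 [ 1.1  0.6 -0.8]
613 -57 31.21 [ 0.1  0.2 -0.7]
613 -88 31.57 [-0.4  0.3 -0.5]
```

View pics/t9.png

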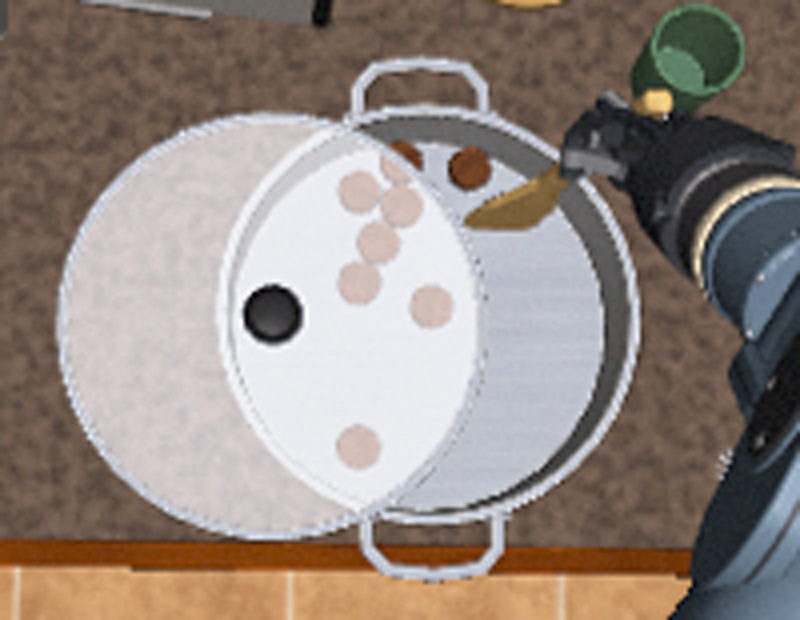

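```bash
python3 - <<'E'
from h import *
from rig import arm
def go(x,y,lean,z,roll=-90,v=150,lim=10):
    mv(arm,(x,y,z),90,lean,roll,v=v,w=65); f=np.array(arm.get_force()); print(x,round(y),round(arm.get_time_s(),2),np.round(f,1),flush=True); return np.linalg.norm(f)<lim
for n,tip,l,r in [("x1",(500,-130,180),45,0),("x2",(500,-130,200),50,0),("x3",(480,-140,200),50,0),("x4",(480,-140,200),60,0)]:
    p,o=tool(tip,Rs(90,l,r),PHI,FL); q=arm.ik(list(p),list(o)); print(n,q if q is None else np.round(q))
ok=go(540,-98,82,8) and go(482,-92,82,10)
ok=ok and go(482,-92,82,11,-45) and go(482,-92,80,11,0)
ok=ok and go(486,-68,62,12,0) and go(488,-44,45,9,0)
ok=ok and go(510,-42,45,9,0,v=90) and go(536,-42,45,9,0,v=90)
snap(arm,"top",(135,290,190,390),4,"t10"); snap(arm,"scene",(140,290,180,380),4,"sc10")
E
```

```text
x1 [-44.  30.  53. 122.   9.  45.]
x2 [-41.  27.  54. 122.   5.  49.]
x3 [-43.  25.  51. 121.   5.  47.]
x4 [-36.  16.  43. 116.  -2.  54.]
540 -98 32.26 [-0.  -0.7 -1.2]
482 -92 32.8 [ 0.7  0.6 -1.2]
482 -92 33.77 [-0.2  0.7 -1.6]
482 -92 34.71 [ 0.2 -0.2 -0.1]
486 -68 35.26 [ 0.8  0.4 -0.3]
488 -44 35.83 [ 0.3  0.8 -0.7]
510 -42 36.23 [ 0.1  0.2 -0. ]
536 -42 36.67 [-0.2 -0.1 -0.6]
```

View pics/t10.png

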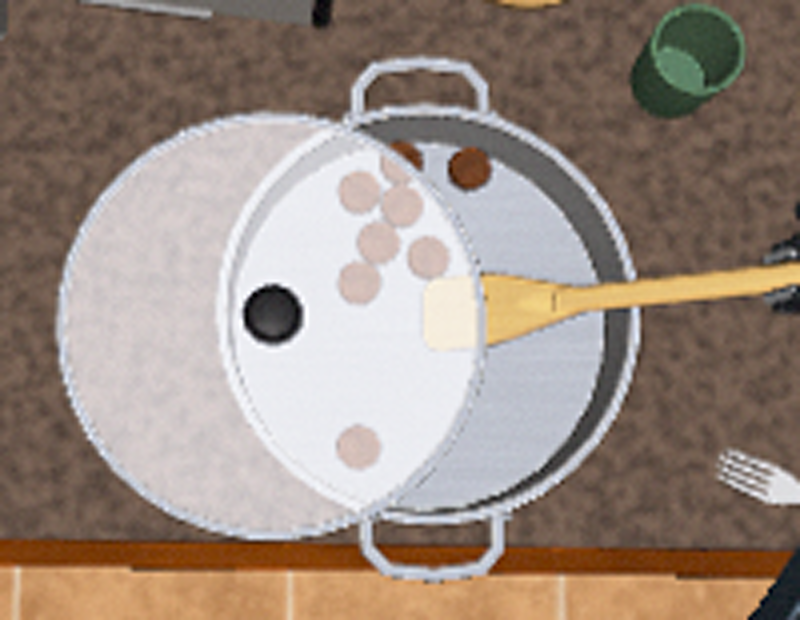

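View pics/sc10.png

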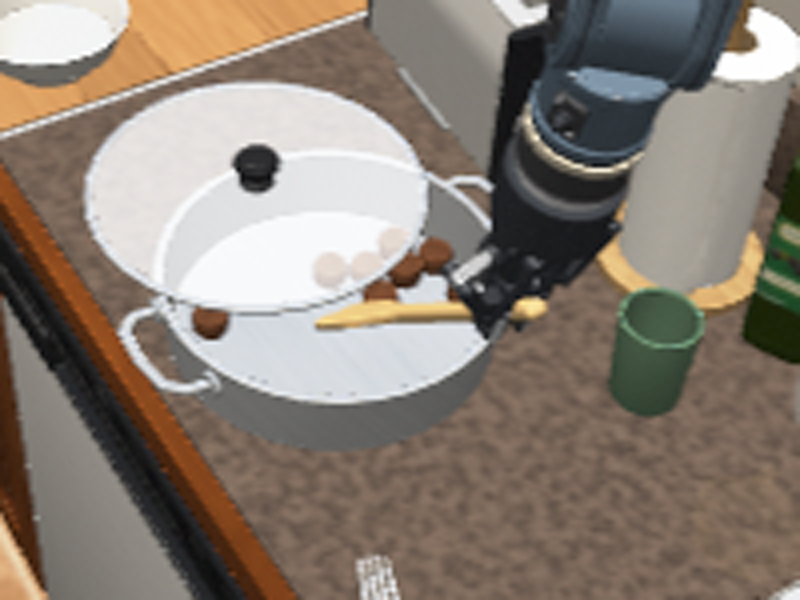

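```bash
python3 - <<'E'
from h import *
from rig import arm
def go(x,y,lean,z,roll=0,v=150):
    mv(arm,(x,y,z),90,lean,roll,v=v,w=65); print(x,y,round(arm.get_time_s(),2),np.round(arm.get_force(),1),flush=True)
go(536,-96,45,63); go(534,-145,45,112); go(500,-140,50,160)
try: go(485,-140,50,215)
except arm.PlanningError as e:
    print(e); go(485,-140,55,200)
arm.hold(0.5)
print(arm.get_time_s(),arm.get_finger_gap(),np.round(arm.get_dq(),1),np.round(arm.get_tcp_pos()))
snap(arm,"top",(135,290,190,390),4,"t11"); snap(arm,"scene",None,1.5,"sc11")
E
```

```text
536 -96 37.42 [ 0.8 -0.  -0.9]
534 -145 38.03 [-0.8 -0.3 -0.7]
500 -140 38.69 [ 0.4 -1.  -1.2]
485 -140 39.23 [ 0.7 -0.4 -1.1]
39.725 15.687188959953433 [-0.1 -0.   0.3 -0.2 -0.   0. ] [ 485. -318.  411.]
```

View pics/t11.png

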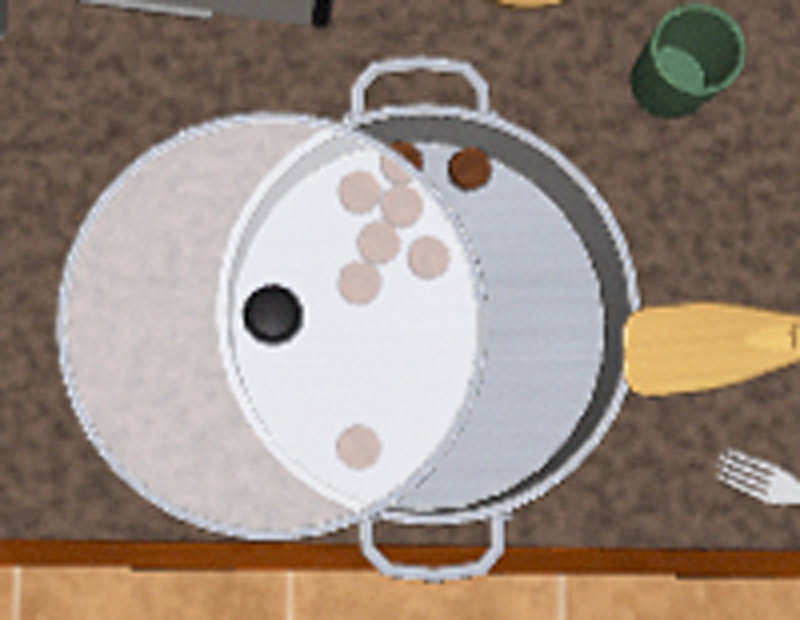

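View pics/sc11.png

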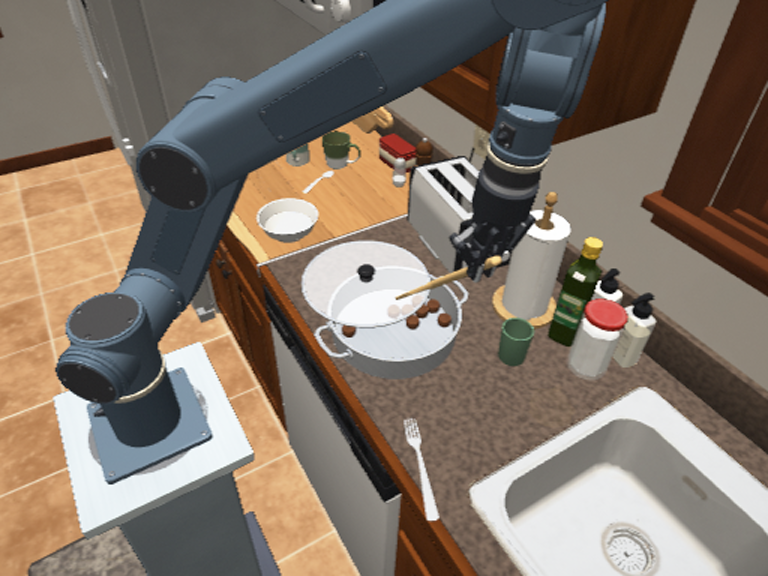

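```bash
python3 - <<'E'
from rig import arm
arm.finish_job(); print(arm.get_time_s())
E
```

```text
the job is handed in; nothing more can be done
the job is handed in; nothing more can be done
```

The job is handed in at about 40 s of the 51 s allowed. I gripped the spatula by its handle and drew the blade out from under the lid into the gap. I swept it along the pan floor front–back–front twice in full, then made a third, shorter round (to about 70 mm behind the pan's middle) and two short pushes to shift chestnuts the sweeps had hardly moved. I then drew it out through the gap at a 45° slant.

**Last checks**
- **Chestnuts:** all eight are in the pan. The six from the gap all left their first places, by about 30 mm or more as far as I could match them up; most now lie towards the back, several of them under the lid.
- **Pan, lid, cup and fork:** they sit at the same pixels as in the first pictures. The bowl also looks undisturbed.
- **Spatula:** it is held still at lean 50°, with its tip about 215 mm up, against about 118 mm for the lid's knob.
- **Force:** readings after each move stayed below about 3.5 N.

**What did not go as planned**
- **Second sweep:** it moved the chestnuts very little, because the first pass had already cleared the blade's path. One chestnut beside the blade's path also stayed put in the third round; that is why I added the two pushes.
- **Blade height:** the blade met the floor about 3 mm lower than my computed pose predicted. I set the sweep height from that contact, about 1 mm above the floor at the blade's lowest corner.

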